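# Refit the selector arm on a gearbox and throw it to low

## Robot

A 7-joint arm with a two-finger parallel gripper is mounted at the origin on a cart in front of the work surface, level with it; the furniture and walls round the work are solid. World frame = base frame: x ahead of the robot, y to its left, z up, the work surface at z = 0. Lengths are in m, angles in rad, forces in N, time in s.
With the tool pointing down it reaches from about 0.35 to 0.9 m from the base axis. Payload 19.9 kg.
Tool frame: the origin (TCP) lies midway between the tips of the shut fingers; the grasp point (between the pads) lies 19 mm behind it; z points along the fingers, y is the line along which they close (so a half turn about z gives the same grasp; the last joint's range is limited). The gripper opens to 94 mm and grips with 3 to 60 N. Pads are 16 mm wide; open, the fingers measure 119 mm over their backs; the gripper's body (75 mm by 177 mm) begins 78 mm behind the grasp point.
Start: joints at [-1.266, 0.417, -0.01, 1.614, 0.005, 1.111, -0.053], TCP at [0.212, 0.588, 0.205] pointing down, gripper open.
Joint ranges: [-2.81, 2.81], [-0.39, 2.02], [-1.27, 1.25], [0.06, 2.57], [-1.19, 4.33], [0.19, 2], [-2.82, 2.82]. Speed limits (rad/s): [1.89, 1.89, 2.39, 2.39, 3.01, 3.01, 3.01].

## Interface

Orientations are given as a rotation vector (axis times angle).
In Python, from station import robot, grab_frame, get_calibration gives the robot as it stands.
- The arm moves only by the tool send_rows, never from a script. Its argument "rows" is a list of rows, each a list of 7 numbers: the shift along the tool's x, y, z as a fraction of full scale, then the turn, a rotation vector about the tool's x, y, z as a fraction of full scale, then the gripper's target within -1 to 1 (shut at 1, half-way at 0, fully open at -1). A call has 1 to 20 rows; each row shifts and turns the commanded pose from where the row before left it, along the tool's axes as they then stand; what a row does not reach is not made up. Full scale, the value 1, is 0.15 m for a shift and 45 degrees for a turn. A row lasts 1/12 s, in which the tool goes at most 41.7 mm and 7.16 degrees, less where a joint would pass 70% of its speed; a pose out of reach is approached as far as the arm can. A call with a number of a shift or a turn outside -1 to 1 is refused whole. A call with a gripper value outside its range is refused whole. The fingers move at their own pace and stop on an object; the grip force is fixed at half the most. Time passes only in rows, so rows that do not move let the fingers close. It gives the time, the measured TCP pose, the force, the opening and the grip force at its end, in the units of the state.
- robot.get_obs(): the state, without advancing time (a new reading comes with each control period).
- grab_frame(name): name is "side" or "top"; returns the picture (384x512x3 uint8, red, green, blue); there is no depth.
- get_calibration(name): a dict with "fx", "fy", "cx", "cy" (pixels), "cam_to_world" (4x4, takes a point from camera to world coordinates). Camera axes: x right, y down, z forward; pixel columns grow to the right and rows downward; lengths in m; the calibration is good to about 2 mm. A picture is of the moment at which its call begins. get_calibration takes no time and is no camera call.
- robot.finish_job(): hands the job in; it is judged then, once.
The state is a dict: "time_s": time; "joint_pos": joint angles; "qvel": joint speeds; "tau": joint torques, N m; "tool_pos": TCP position; "tool_rot": TCP orientation; "ft_force": force on the tool from outside, world axes, zero at the start; "torque": the same for the moment, N m; "grip_width": finger opening in m; "gripper_force": force on a finger pad.
Only numpy, scipy, OpenCV 4.12 (cv2) and the standard library are available. Lean on these libraries where they do the work, as an engineer would, in place of code of your own. Each camera call takes 0.05 s, during which the arm holds its last target. There are 200 camera calls.

## Task

Put the loose selector arm back on the splined shaft that stands up from the gearbox cover: grooves lined up with the shaft's teeth, hub pushed fully home on the shaft's shoulder, and the red grip pointing out between the red and the blue mark, which is the only right spline. Work it on by feel with a light hand (less than about 30 N) and do not force it onto the ends of the teeth. Then swing the arm round to the red mark, until it meets the shaft's internal stop, without wrenching it, and let go; leave the things round about where they are.

Things in the scene. Friction and masses are not known exactly. Their poses are not given: they have to be found in the camera images.
- hub_centre (a point): Selector arm, loose, dark steel with a red grip, 0.2 to 0.45 kg, lying flat, right way up. Point: centre of its hub, on the bore axis, 12 mm above the underside. Axes are the arm's: z up along the bore; the arm runs from the hub along its -x. Hub 24 mm high, 54 mm across, with two upright flats 46 mm apart, 28 mm long, facing its +y and -y: the place to grip it.
- hub_bottom (a point): Same part and axes: centre of the hub's underside, on the bore axis. The bore runs right through: six grooves, 60 degrees apart, 8.5 mm wide, out to 19.2 mm radius, one of them pointing straight along the arm; the lands between them reach in to 14 mm radius.
- pointer_dot (a point): Same part: the small white dot on the bar, 45 mm from the bore axis towards the red grip; it shows where the arm points. Bar 20 mm wide, 10 mm thick, 4 to 14 mm above the underside; red grip 23 mm wide, 18 mm thick, 70 to 130 mm out from the bore axis.
- gearbox: Green cast gearbox with an aluminium cover, bolted to the bench. Origin on the bench top below the selector shaft's axis, z up; its -x side (oil sight glass) faces the robot, turned up to 0.3 rad. Foot x -74 to +84 mm, y +-50; housing x -55 to +70 mm, cover top 81 mm up; bearing caps reach y +-58, and a drive shaft sticks out behind to x +96, both 40 mm up.
- shaft_seat (a point): Centre of the selector shaft's shoulder (45 mm wide), 96 mm above the bench, axes as gearbox; the hub's underside rests on it when home. Six teeth, 60 degrees apart, 7 mm wide, out to 18 mm radius, stand from it to 21.5 mm above it. The hub drops over them only if turned to within about 2.5 degrees of a match; otherwise it stands on their ends.
- shaft_end (a point): Top of the selector shaft, 36 mm above the shoulder, axes as gearbox. Above the teeth is a smooth spigot of 13 mm radius, up to 30 mm above the shoulder, then a cone; it centres the hub (1 mm play) before the teeth are met. The shaft turns stiffly (0.15 N m) between internal stops 50 degrees apart; it was left 12 to 40 degrees from the red stop, its angle not measured.
- red_mark (a point): Red dot, 10 mm wide, on the cover, 45 mm from the shaft axis, 25 degrees round from the gearbox's -x towards its +y: the rightly fitted arm points here in low gear, at the shaft's clockwise stop (seen from above).
- blue_mark (a point): Blue dot, 10 mm wide, on the cover, 45 mm from the shaft axis, 25 degrees round from the gearbox's -x towards its -y: the rightly fitted arm points here in high gear, at the shaft's anticlockwise stop.
- oil_can: Spray can standing on the bench, 55 mm across, 171 mm tall; origin at the centre of its base. Leave it.
- tape_roll: Roll of black tape lying flat, 56 mm across, 19 mm high; origin under its centre. Leave it.
- moisture_tin: Round aluminium tin, 59 mm across, 36 mm high; origin under its centre. Leave it.
- slot_driver: Screwdriver with a yellow handle lying on the bench, 205 mm long, 28 mm thick; origin under its middle, the handle towards its own +y. Leave it.

How it is judged:
On the way, in this order (a step that is already met when the one before it is completed fails the run):
1. the arm is on the right spline: hub fully home on the shaft's shoulder, pointing out between the two marks (z of hub_bottom in the frame of shaft_seat below 0.0025 m and horizontal distance between hub_bottom and shaft_seat below 0.003 m and angle between hub_bottom's own z axis and vertical below 0.05 rad and x of pointer_dot in the frame of shaft_seat below -0.0405 m), for 0.2 s.
2. the arm, still home, has been swung to the red mark (z of hub_bottom in the frame of shaft_seat below 0.0025 m and horizontal distance between hub_bottom and shaft_seat below 0.003 m and angle between hub_bottom's own z axis and vertical below 0.05 rad and horizontal distance between pointer_dot and red_mark below 0.005 m), for 0.2 s.
At the end, for the whole second after the job is handed in: The hub is home on the shoulder (underside within 2.5 mm of it, axis within 3 mm, upright within 0.05 rad), the arm's white dot is over the red mark within 5 mm, and the arm is at rest (all of step 2 and linear speed of selector_arm below 0.01 m/s); the robot touches nothing.
It fails at once if the arm is pressed against the gearbox or its shaft with more than 40 N before it is home (contact force between selector_arm and gearbox above 40 N and z of hub_bottom in the frame of shaft_seat above 0.004 m).
It fails at once if the arm is wrenched: more than 300 N between its hub and the shaft (about 2 N m of turning) (contact force between selector_arm and gearbox above 300 N).
It fails at once if the spray can, tape roll, tin or screwdriver is moved by more than 15 mm (distance of any of oil_can, tape_roll, moisture_tin, slot_driver from where it was at the start of the episode above 0.015 m).
It also fails if it takes over 64 s, if anything falls off the work surface, if the arm or the gripper's body presses on something with over 40 N, if the wrist force passes 120 N, or if a joint passes its speed limit or range.

## Working session

There is one attempt and no reset: what is moved stays moved. The work goes in short steps, Python scripts to look and compute and a tool call to move; the robot and the scene stay as the last step left them, time stands still between calls to the robot, and variables do not carry over. Pictures are saved under pics/ and viewed, at most 10 in all, crops included, and the job is handed in when it is done.

Besides the shell and the picture viewer there is one more tool, called after "Emit:" as name([rows], argument=value, ...), one row to a line, values as JSON. send_rows: Moves the arm, as the interface text tells. Its arguments: {"type":"object","properties":{"rows":{"type":"array","items":{"type":"array","items":{"type":"number","minimum":-1,"maximum":1}}}},"required":["rows"]}

```bash
ls; mkdir -p pics; python3 - <<'E'
from station import robot, grab_frame, get_calibration
import cv2,numpy as np
for n in("top","side"):
    f=grab_frame(n); cv2.imwrite(f"pics/{n}0.png",f[:,:,::-1]); c=get_calibration(n); print(n,c["fx"],c["fy"],c["cx"],c["cy"]); print(np.round(c["cam_to_world"],3))
o=robot.get_obs(); print({k:np.round(v,3) for k,v in o.items()})
a=cv2.imread("pics/top0.png");b=cv2.imread("pics/side0.png")
E
```

```text
pics
top 480.5390555371156 480.5390555371156 261.12055919887507 192.35718135990714
[[-0.002 -0.999  0.046  0.513]
 [-1.     0.002 -0.004  0.062]
 [ 0.004 -0.046 -0.999  1.236]
 [ 0.     0.     0.     1.   ]]
side 353.50346925980244 353.50346925980244 253.8739257702923 194.17946233783167
[[-0.936 -0.198  0.291  0.336]
 [-0.352  0.534 -0.769  0.728]
 [-0.003 -0.822 -0.569  0.575]
 [ 0.     0.     0.     1.   ]]
{'time_s': np.float64(0.1), 'joint_pos': array([-1.266,  0.418, -0.01 ,  1.614,  0.005,  1.111, -0.053]), 'qvel': array([ 0.   , -0.003,  0.   ,  0.   , -0.002, -0.001, -0.   ]), 'tau': array([ 0.0000e+00, -8.5258e+01,  6.3900e-01, -4.2669e+01, -4.9000e-02,
        1.6000e-02,  0.0000e+00]), 'tool_pos': array([0.212, 0.588, 0.205]), 'tool_rot': array([-5.410e-01, -3.095e+00,  2.000e-03]), 'ft_force': array([ 0.765, -0.461, -0.108]), 'torque': array([-0.039,  0.021, -0.041]), 'gripper_force': np.float64(0.0), 'grip_width': np.float64(0.094)}
```

View pics/top0.png

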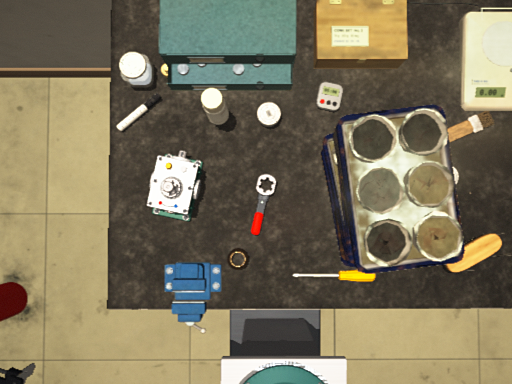

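View pics/side0.png

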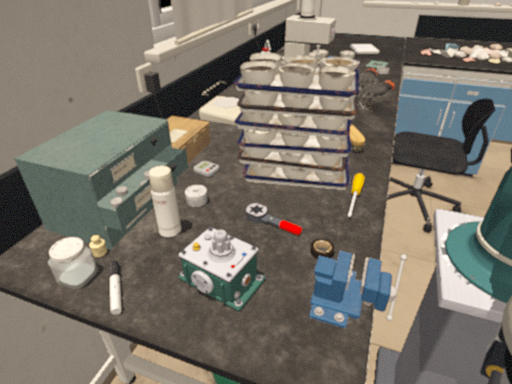

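The top view shows the selector arm with its hub at about (265,185) and grip at (257,225), and the gearbox shaft at about (172,187). In the side view the hub is near (258,210) and the shaft near (220,242). I'll zoom in on both.

```bash
cat > h.py <<'E'
from station import robot, grab_frame, get_calibration
import cv2,numpy as np
from scipy.spatial.transform import Rotation as R
def ray(n,u,v):
    c=get_calibration(n);T=np.array(c["cam_to_world"]);d=T[:3,:3]@[(u-c["cx"])/c["fx"],(v-c["cy"])/c["fy"],1];return T[:3,3],d
def onz(n,u,v,z):
    p,d=ray(n,u,v);return p+d*(z-p[2])/d[2]
def px(n,P):
    c=get_calibration(n);T=np.array(c["cam_to_world"]);q=T[:3,:3].T@(np.array(P)-T[:3,3]);return np.array([c["fx"]*q[0]/q[2]+c["cx"],c["fy"]*q[1]/q[2]+c["cy"]])
def blobs(img,box,lo,hi,mn=2):
    x0,y0,x1,y1=box;h=cv2.cvtColor(img[y0:y1,x0:x1],cv2.COLOR_RGB2HSV_FULL)
    m=cv2.inRange(h,np.array(lo),np.array(hi));n,l,s,c=cv2.connectedComponentsWithStats(m)
    return [(int(s[i,4]),np.round(c[i]+[x0,y0],2)) for i in range(1,n) if s[i,4]>=mn]
E
python3 - <<'E'
from h import *
f=cv2.cvtColor(cv2.imread("pics/top0.png"),cv2.COLOR_BGR2RGB);g=cv2.cvtColor(cv2.imread("pics/side0.png"),cv2.COLOR_BGR2RGB)
def z(im,x,y,w,h,s): return cv2.resize(im[y:y+h,x:x+w],None,fx=s,fy=s,interpolation=cv2.INTER_CUBIC)
A=np.hstack([z(f,143,146,64,76,6),z(f,238,168,48,76,6)]);cv2.imwrite("pics/zt.png",A[:,:,::-1][:, :800])
B=z(g,170,195,140,110,5);cv2.imwrite("pics/zs.png",B[:,:,::-1])
for nm,im,b1,b2 in(("top",f,(143,146,207,222),(238,168,286,244)),("side",g,(170,225,265,310),(238,195,310,240))):
    for b in(b1,b2):
        print(nm,b,"red",blobs(im,b,(0,130,80),(12,255,255))+blobs(im,b,(243,130,80),(255,255,255)),"blue",blobs(im,b,(145,100,60),(180,255,255)))
    h=cv2.cvtColor(im,cv2.COLOR_RGB2HSV)
    print("white",blobs(im,b2,(0,0,170),(255,60,255),1))
E
```

```text
top (143, 146, 207, 222) red [(7, array([160.  , 202.29]))] blue [(7, array([175.  , 205.71]))]
top (238, 168, 286, 244) red [(224, array([256.6 , 223.02]))] blue []
white [(199, array([265.68, 184.23])), (4, array([261.5, 201.5]))]
side (170, 225, 265, 310) red [(7, array([232.29, 266.  ]))] blue [(4, array([244.  , 253.75]))]
side (238, 195, 310, 240) red [(229, array([290.21, 227.13]))] blue []
white [(121, array([256.31, 209.02])), (2, array([270.5, 218. ])), (1, array([238., 239.]))]
```

View pics/zt.png

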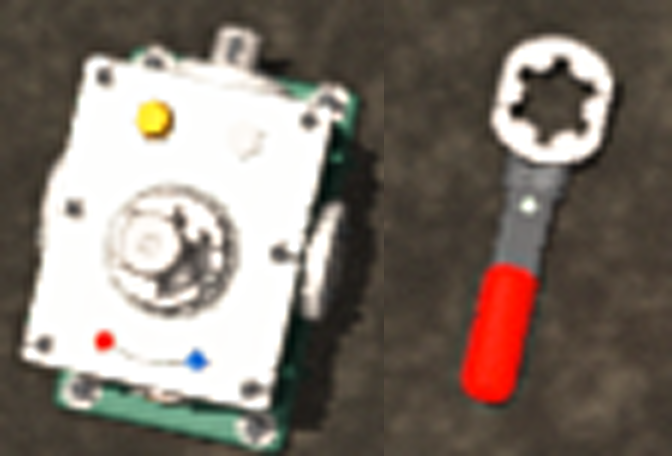

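View pics/zs.png

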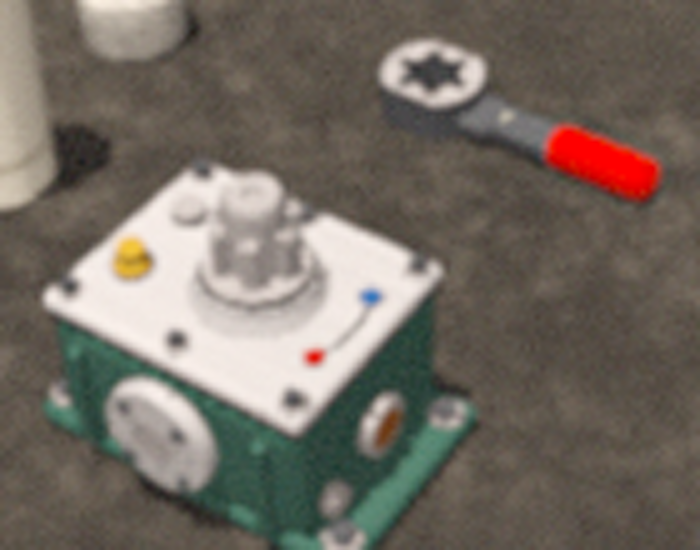

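The zoom shows the red mark at (160,202), the blue at (175,206), the shaft top at about (168.3,187) and the six-groove hub ring. The next step is to compute positions.

```bash
python3 - <<'E'
from h import *
def wc(im,n,box,lo,hi,bg=None):
    pass
f=cv2.cvtColor(cv2.imread("pics/top0.png"),cv2.COLOR_BGR2RGB);g=cv2.cvtColor(cv2.imread("pics/side0.png"),cv2.COLOR_BGR2RGB)
def sat(im,box,ch): # sub-pixel weighted centroid of colour excess
    x0,y0,x1,y1=box;p=im[y0:y1,x0:x1].astype(float);o=[i for i in range(3) if i!=ch]
    w=np.clip(p[:,:,ch]-p[:,:,o].max(2)-25,0,None);Y,X=np.mgrid[y0:y1,x0:x1];return np.array([(w*X).sum(),(w*Y).sum()])/w.sum()
for n,im,rb,bb,s in(("top",f,(156,198,165,207),(170,201,180,210),(168.3,186.8)),("side",g,(227,261,238,271),(239,249,250,259),(220.4,232))):
    r=onz(n,*sat(im,rb,0),.081);b=onz(n,*sat(im,bb,2),.081);t=onz(n,*s,.132)
    d=r-b;L=np.hypot(*d[:2]);yaw=np.arctan2(d[1],d[0])-np.pi/2;m=(r+b)/2;ax=m[:2]+.0408*np.array([np.cos(yaw),np.sin(yaw)])
    print(n,"red",r.round(4),"blue",b.round(4),"chord",L.round(4),"yaw",yaw.round(3),"axis",ax.round(4),"shafttop",t.round(4))
for n,im,box,bl in(("top",f,(250,170,282,198),(261.5,201.5)),("side",g,(240,200,272,222),(270.5,218))):
    x0,y0,x1,y1=box;m=(im[y0:y1,x0:x1].min(2)>140).astype(np.uint8);c=max(cv2.findContours(m,cv2.RETR_EXTERNAL,cv2.CHAIN_APPROX_NONE)[0],key=cv2.contourArea)
    M=cv2.moments(cv2.convexHull(c));hu=(M["m10"]/M["m00"]+x0,M["m01"]/M["m00"]+y0)
    h=onz(n,*hu,.024);dot=onz(n,*bl,.0145);gr=onz(n,*((256.6,223.02) if n=="top" else (290.21,227.13)),.014)
    print(n,"hub",h.round(4),"dot",dot.round(4),np.hypot(*(dot-h)[:2]).round(4),"grip",gr.round(4),np.hypot(*(gr-h)[:2]).round(4),"yaw",np.arctan2(*(h-gr)[1::-1]).round(3))
E
```

```text
top red [0.5427 0.3004 0.081 ] blue [0.5347 0.2634 0.081 ] chord 0.0379 yaw -0.213 axis [0.5786 0.2733] shafttop [0.5771 0.2709 0.132 ]
side red [0.5433 0.2985 0.081 ] blue [0.5352 0.2611 0.081 ] chord 0.0383 yaw -0.214 axis [0.5791 0.2711] shafttop [0.5785 0.2701 0.132 ]
top hub [0.5894 0.0455 0.024 ] dot [0.5461 0.0561 0.0145] 0.0446 grip [0.4915 0.0686 0.014 ] 0.1006 yaw -0.232
side hub [0.5892 0.0443 0.024 ] dot [0.5464 0.0553 0.0145] 0.0442 grip [0.4899 0.0719 0.014 ] 0.1031 yaw -0.271
```

Emit:
send_rows([
  [0, 0, 0, 0, 0, -0.133, -1],
  [-0.184, -0.162, 0, 0, 0, 0, -1],
  [-0.184, -0.162, 0, 0, 0, 0, -1],
  [-0.184, -0.162, 0, 0, 0, 0, -1],
  [-0.184, -0.162, 0, 0, 0, 0, -1],
  [-0.184, -0.162, 0, 0, 0, 0, -1],
  [-0.184, -0.162, 0, 0, 0, 0, -1],
  [-0.184, -0.162, 0, 0, 0, 0, -1],
  [-0.184, -0.162, 0, 0, 0, 0, -1],
  [-0.184, -0.162, 0, 0, 0, 0, -1],
  [-0.184, -0.162, 0, 0, 0, 0, -1],
  [-0.184, -0.162, 0, 0, 0, 0, -1],
  [-0.184, -0.162, 0, 0, 0, 0, -1],
  [-0.184, -0.162, 0, 0, 0, 0, -1],
  [-0.184, -0.162, 0, 0, 0, 0, -1],
  [-0.184, -0.162, 0, 0, 0, 0, -1],
  [-0.184, -0.162, 0, 0, 0, 0, -1],
  [-0.184, -0.162, 0, 0, 0, 0, -1],
  [0, 0, 0, 0, 0, 0, -1],
  [0, 0, 0, 0, 0, 0, -1],
])

```text
time_s: 1.77
tool_pos: [0.5692, 0.0726, 0.205]
tool_rot: [-0.383, -3.118, 0.002]
ft_force: [-0.7, -0.4, -0.3]
grip_width: 0.094
gripper_force: 0.0
```

Emit:
send_rows([
  [-0.175, -0.146, 0, 0, 0, 0, -1],
  [0, 0, 0.22, 0, 0, 0, -1],
  [0, 0, 0.22, 0, 0, 0, -1],
  [0, 0, 0.22, 0, 0, 0, -1],
  [0, 0, 0.22, 0, 0, 0, -1],
  [0, 0, 0, 0, 0, 0, -1],
  [0, 0, 0, 0, 0, 0, -1],
])

```text
time_s: 2.35
tool_pos: [0.5879, 0.0479, 0.073]
tool_rot: [-0.376, -3.116, 0.001]
ft_force: [0.8, -0.1, 1.0]
grip_width: 0.0936
gripper_force: 0.0
```

```bash
cat >> h.py <<'E'
def to(x,y,z,ya):
    "rows total to put TCP at xyz with tool y at angle ya deg (turn first, then shift in turned axes)"
    o=robot.get_obs();r=R.from_rotvec(o["tool_rot"]);yd=r.as_matrix()[:,1];a=np.degrees(np.arctan2(yd[1],yd[0]))
    turn=-((ya-a+90)%180-90);d=np.array([x,y,z])-o["tool_pos"];q=r*R.from_rotvec([0,0,np.radians(turn)])
    print("t",o["time_s"].round(2),"pos",o["tool_pos"].round(4),"yang",a.round(2),"tilt",np.degrees(np.arccos(-r.as_matrix()[2,2])).round(2),"F",o["ft_force"].round(1),"| shift",(q.inv().apply(d)/.15).round(3),"turn",round(turn/45,3))
E
python3 -c "
from h import *
to(.5893,.045,.005,76.2)"
```

```text
Traceback (most recent call last):
  File "h.py", line 18, in to
    print("t",o["time_s"].round(2),"pos",o["tool_pos"].round(4),"yang",a.round(2),"tilt",np.degrees(np.arccos(-r.as_matrix()[2,2])).round(2),"F",o["ft_force"].round(1),"| shift",(q.inv().apply(d)/.15).round(3),"turn",round(turn/45,3))
              ^^^^^^^^^^^^^^^^^
AttributeError: 'float' object has no attribute 'round'
```

Emit:
send_rows([
  [-0.014, -0.016, 0.09, 0, 0, 0, -1],
  [0, 0, 0.09, 0, 0, 0, -1],
  [0, 0, 0.09, 0, 0, 0, -1],
  [0, 0, 0.09, 0, 0, 0, -1],
  [0, 0, 0.09, 0, 0, 0, -1],
  [0, 0, 0, 0, 0, 0, -1],
  [0, 0, 0, 0, 0, 0, -1],
])

```text
time_s: 2.93
tool_pos: [0.5899, 0.0442, 0.0052]
tool_rot: [-0.378, -3.117, 0.001]
ft_force: [0.3, 0.1, -0.3]
grip_width: 0.0942
gripper_force: 0.0
```

```bash
sed -i 's/o=robot.get_obs();r=R/o={k:np.asarray(v) for k,v in robot.get_obs().items()};r=R/' h.py
python3 -c "
from h import *
to(.5893,.045,.005,76.2)
cv2.imwrite('pics/s1.png',cv2.resize(grab_frame('side')[160:250,210:330,::-1],None,fx=5,fy=5))"
```

```text
t 2.93 pos [0.5899 0.0442 0.0052] yang 76.17 tilt 0.09 F [ 0.3  0.1 -0.3] | shift [0.005 0.004 0.001] turn -0.001
```

View pics/s1.png

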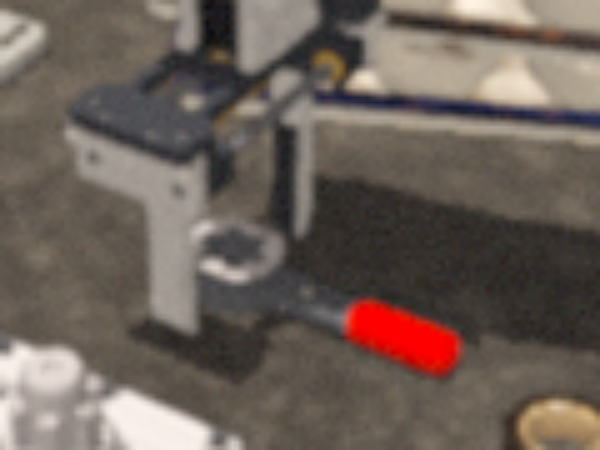

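The view shows the fingers straddling the hub flats, with the grip to the right. I'll close the gripper and lift.

Emit:
send_rows([
  [0, 0, 0, 0, 0, 0, 1],
  [0, 0, 0, 0, 0, 0, 1],
  [0, 0, 0, 0, 0, 0, 1],
  [0, 0, 0, 0, 0, 0, 1],
  [0, 0, 0, 0, 0, 0, 1],
  [0, 0, 0, 0, 0, 0, 1],
  [0, 0, 0, 0, 0, 0, 1],
  [0, 0, 0, 0, 0, 0, 1],
])

```text
time_s: 3.65
tool_pos: [0.5905, 0.0444, 0.006]
tool_rot: [0.378, 3.119, -0.0]
ft_force: [-0.3, 0.5, 1.0]
grip_width: 0.0463
gripper_force: 30.0
```

```bash
python3 -c "
from h import *
to(.5893,.045,.2,76.2);o=robot.get_obs();print(o['grip_width'],o['gripper_force'])"
```

```text
t 3.65 pos [0.5905 0.0444 0.006 ] yang 76.18 tilt 0.01 F [-0.3  0.5  1. ] | shift [ 0.008  0.002 -1.293] turn -0.0
0.0462864420455923 29.96677086688578
```

Emit:
send_rows([
  [0, 0, -0.1, 0, 0, 0, 1],
  [0, 0, -0.197, 0, 0, 0, 1],
  [0, 0, -0.197, 0, 0, 0, 1],
  [0, 0, -0.197, 0, 0, 0, 1],
  [0, 0, -0.197, 0, 0, 0, 1],
  [0, 0, -0.18, 0, 0, 0, 1],
  [0, 0, 0, 0, 0, 0.1, 1],
  [0, 0, 0, 0, 0, 0.1, 1],
  [0, 0, 0, 0, 0, 0.093, 1],
  [0.095, 0.164, 0, 0, 0, 0, 1],
  [0.095, 0.164, 0, 0, 0, 0, 1],
  [0.095, 0.164, 0, 0, 0, 0, 1],
  [0.095, 0.164, 0, 0, 0, 0, 1],
  [0.095, 0.164, 0, 0, 0, 0, 1],
  [0.095, 0.164, 0, 0, 0, 0, 1],
  [0.095, 0.164, 0, 0, 0, 0, 1],
  [0.095, 0.164, 0, 0, 0, 0, 1],
  [0, 0, 0, 0, 0, 0, 1],
  [0, 0, 0, 0, 0, 0, 1],
])

```text
time_s: 5.23
tool_pos: [0.5774, 0.2731, 0.1655]
tool_rot: [-0.729, -3.055, 0.001]
ft_force: [-0.0, -0.8, -2.7]
grip_width: 0.0458
gripper_force: 30.0
```

```bash
python3 - <<'E'
from h import *
to(.578,.2715,.14,63)
f=grab_frame('top');g=grab_frame('side')
z=lambda im,x,y,w,h,s: cv2.resize(im[y:y+h,x:x+w],None,fx=s,fy=s,interpolation=cv2.INTER_CUBIC)
cv2.imwrite('pics/m2.png',np.hstack([z(f,125,145,90,90,4),z(g,185,165,90,90,4)])[:,:,::-1])
print("top red",blobs(f,(120,150,215,240),(0,150,80),(8,255,255),4)+blobs(f,(120,150,215,240),(246,150,80),(255,255,255),4))
print("side red",blobs(g,(170,180,320,300),(0,150,80),(8,255,255),4)+blobs(g,(170,180,320,300),(246,150,80),(255,255,255),4))
E
```

```text
t 5.23 pos [0.5774 0.2731 0.1655] yang 63.15 tilt 0.06 F [-0.  -0.8 -2.7] | shift [-0.008 -0.008  0.17 ] turn 0.003
top red []
side red [(429, array([257.94, 244.96])), (6, array([232. , 265.5]))]
```

View pics/m2.png

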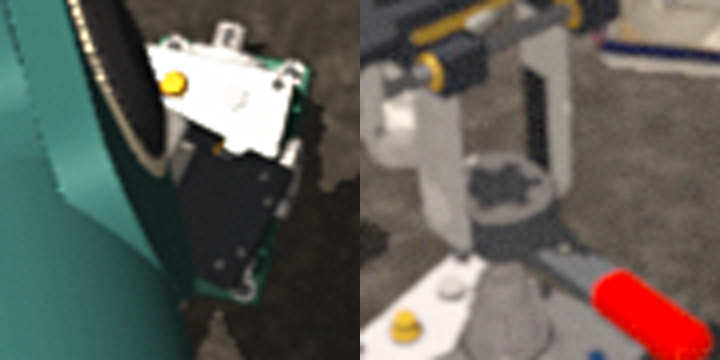

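The side view shows the hub held level above the shaft: hub top centre at about (222,212), shaft top just below it. Next I check the axis offset.

```bash
python3 - <<'E'
from h import *
zt=.1655-.006+.024
for p in((221.3,211.8),(222.5,212.5)): print(onz("side",*p,zt).round(4))
gr=onz("side",257.94,244.96,.1655-.006+.010);print("grip",gr.round(4),"yaw",np.degrees(np.arctan2(.2731-gr[1],.5774-gr[0])).round(1),np.hypot(.2731-gr[1],.5774-gr[0]).round(4))
E
```

```text
[0.5726 0.272  0.1835]
[0.5696 0.2731 0.1835]
grip [0.4852 0.3169 0.1695] yaw -25.4 0.1021
```

Emit:
send_rows([
  [-0.0185, -0.007, 0, 0, 0, 0, 1],
  [0, 0, 0.05, 0, 0, 0, 1],
  [0, 0, 0.05, 0, 0, 0, 1],
  [0, 0, 0.05, 0, 0, 0, 1],
  [0, 0, 0.02, 0, 0, 0, 1],
  [0, 0, 0.01, 0, 0, 0, 1],
  [0, 0, 0.01, 0, 0, 0, 1],
  [0, 0, 0.01, 0, 0, 0, 1],
  [0, 0, 0, 0, 0, 0, 1],
])

```text
time_s: 6.08
tool_pos: [0.5803, 0.2693, 0.1361]
tool_rot: [0.734, 3.055, 0.0]
ft_force: [0.2, -0.0, -2.6]
grip_width: 0.0459
gripper_force: 30.0
```

```bash
python3 -c "
from h import *
to(.5794,.2709,.1235,63)"
```

```text
t 6.08 pos [0.5803 0.2693 0.1361] yang 62.99 tilt 0.01 F [ 0.2 -0.  -2.6] | shift [0.01  0.007 0.084] turn -0.0
```

Emit:
send_rows([
  [0.006, 0.004, 0.005, 0, 0, 0, 1],
  [0, 0, 0.007, 0, 0, 0, 1],
  [0, 0, 0.007, 0, 0, 0, 1],
  [0, 0, 0.007, 0, 0, 0, 1],
  [0, 0, 0, 0, 0, 0, 1],
])

```text
time_s: 6.5
tool_pos: [0.5796, 0.2707, 0.1321]
tool_rot: [-0.733, -3.055, -0.001]
ft_force: [1.1, 3.2, -3.2]
grip_width: 0.0459
gripper_force: 30.0
```

```bash
python3 -c "
from h import *
to(.5794,.2709,.1235,63)"
```

```text
t 6.5 pos [0.5796 0.2707 0.1321] yang 63.01 tilt 0.03 F [ 1.1  3.2 -3.2] | shift [0.002 0.    0.057] turn 0.0
```

Emit:
send_rows([
  [0.001, 0.006, 0.008, 0, 0, 0, 1],
  [0, 0, 0.008, 0, 0, 0, 1],
  [0, 0, 0.008, 0, 0, 0, 1],
  [0, 0, 0.008, 0, 0, 0, 1],
  [0, 0, 0, 0, 0, 0, 1],
])

```text
time_s: 6.92
tool_pos: [0.5799, 0.271, 0.1271]
tool_rot: [-0.734, -3.054, 0.001]
ft_force: [0.3, 1.3, -4.1]
grip_width: 0.046
gripper_force: 30.0
```

Emit:
send_rows([
  [0, 0.003, 0.006, 0, 0, 0, 1],
  [0, 0, 0.006, 0, 0, 0, 1],
  [0, 0, 0.006, 0, 0, 0, 1],
  [0, 0, 0.004, 0, 0, 0, 1],
  [0, 0, 0, 0, 0, 0, 1],
])

```text
time_s: 7.33
tool_pos: [0.5801, 0.2714, 0.124]
tool_rot: [-0.734, -3.055, 0.0]
ft_force: [0.4, 0.0, -2.4]
grip_width: 0.0458
gripper_force: 30.0
```

Emit:
send_rows([
  [0, 0, 0.004, 0, 0, 0, 1],
  [0, 0, 0.004, 0, 0, 0, 1],
  [0, 0, 0, 0, 0, 0, 1],
])

```text
time_s: 7.58
tool_pos: [0.5803, 0.2714, 0.1234]
tool_rot: [0.734, 3.054, 0.0]
ft_force: [-2.4, -1.2, 3.4]
grip_width: 0.0455
gripper_force: 30.0
```

Emit:
send_rows([
  [0, 0, 0.003, 0, 0, 0, 1],
  [0, 0, 0, 0, 0, 0, 1],
])

```text
time_s: 7.75
tool_pos: [0.5804, 0.2714, 0.1233]
tool_rot: [0.734, 3.054, 0.0]
ft_force: [-4.3, -3.2, 9.4]
grip_width: 0.0459
gripper_force: 30.0
```

Emit:
send_rows([
  [0.002, -0.002, 0, 0, 0, -0.033, 1],
  [0, 0, 0, 0, 0, -0.033, 1],
  [0, 0, 0, 0, 0, 0, 1],
])

```text
time_s: 8.0
tool_pos: [0.5805, 0.2715, 0.1234]
tool_rot: [0.652, 3.072, 0.002]
ft_force: [-1.1, 0.3, 6.1]
grip_width: 0.0458
gripper_force: 30.0
```

Emit:
send_rows([
  [0, 0, 0.002, 0, 0, -0.033, 1],
  [0, 0, 0, 0, 0, -0.033, 1],
  [0, 0, 0, 0, 0, 0, 1],
])

```text
time_s: 8.25
tool_pos: [0.5807, 0.2717, 0.1233]
tool_rot: [0.572, 3.087, 0.002]
ft_force: [-0.7, 1.2, 6.4]
grip_width: 0.0459
gripper_force: 30.0
```

Emit:
send_rows([
  [0, 0, 0, 0, 0, -0.033, 1],
  [0, 0, 0, 0, 0, -0.033, 1],
  [0, 0, 0, 0, 0, 0, 1],
])

```text
time_s: 8.5
tool_pos: [0.5806, 0.2718, 0.1231]
tool_rot: [0.492, 3.101, 0.002]
ft_force: [0.7, 1.1, 7.0]
grip_width: 0.0457
gripper_force: 30.0
```

Emit:
send_rows([
  [0, 0, 0.001, 0, 0, -0.033, 1],
  [0, 0, 0, 0, 0, -0.033, 1],
  [0, 0, 0, 0, 0, 0, 1],
])

```text
time_s: 8.75
tool_pos: [0.5801, 0.2715, 0.1224]
tool_rot: [0.412, 3.114, 0.001]
ft_force: [-0.7, 1.2, -2.7]
grip_width: 0.046
gripper_force: 30.0
```

Emit:
send_rows([
  [0, 0, 0, 0, 0, -0.033, 1],
  [0, 0, 0, 0, 0, -0.033, 1],
  [0, 0, 0, 0, 0, 0, 1],
])

```text
time_s: 9.0
tool_pos: [0.5796, 0.2716, 0.1218]
tool_rot: [-0.329, -3.124, -0.0]
ft_force: [1.0, 3.1, -3.1]
grip_width: 0.0457
gripper_force: 30.0
```

Emit:
send_rows([
  [0, 0, 0, 0, 0, -0.033, 1],
  [0, 0, 0, 0, 0, -0.033, 1],
  [0, 0, 0, 0, 0, 0, 1],
])

```text
time_s: 9.25
tool_pos: [0.5796, 0.2718, 0.1219]
tool_rot: [-0.247, -3.132, -0.001]
ft_force: [1.5, 4.8, -3.5]
grip_width: 0.0454
gripper_force: 30.0
```

```bash
python3 -c "
from h import *
to(.5796,.2718,.102,81);print(robot.get_obs()['torque'])"
```

```text
t 9.25 pos [0.5796 0.2718 0.1219] yang 80.97 tilt 0.02 F [ 1.5  4.8 -3.5] | shift [-0.     0.     0.132] turn -0.001
[ 1.29497814 -0.3005997  -0.1130941 ]
```

Emit:
send_rows([
  [0, 0, 0.004, 0, 0, 0, 1],
  [0, 0, 0.004, 0, 0, 0, 1],
  [0, 0, 0.004, 0, 0, 0, 1],
  [0, 0, 0, 0, 0, 0, 1],
])

```text
time_s: 9.58
tool_pos: [0.5796, 0.272, 0.1203]
tool_rot: [-0.251, -3.131, -0.001]
ft_force: [-0.0, 4.3, -0.1]
grip_width: 0.0456
gripper_force: 30.0
```

Emit:
send_rows([
  [0, 0.003, 0.006, 0, 0, 0, 1],
  [0, 0, 0.006, 0, 0, 0, 1],
  [0, 0, 0.006, 0, 0, 0, 1],
  [0, 0, 0.006, 0, 0, 0, 1],
  [0, 0, 0, 0, 0, 0, 1],
])

```text
time_s: 10.0
tool_pos: [0.5797, 0.2721, 0.1165]
tool_rot: [-0.251, -3.131, -0.0]
ft_force: [-1.5, 6.2, -1.7]
grip_width: 0.0454
gripper_force: 30.0
```

Emit:
send_rows([
  [0, 0, 0.006, 0, 0, 0, 1],
  [0, 0, 0.006, 0, 0, 0, 1],
  [0, 0, 0.006, 0, 0, 0, 1],
  [0, 0, 0.006, 0, 0, 0, 1],
  [0, 0, 0, 0, 0, 0, 1],
])

```text
time_s: 10.42
tool_pos: [0.5796, 0.2721, 0.1129]
tool_rot: [-0.251, -3.131, -0.0]
ft_force: [-1.0, 5.8, -0.5]
grip_width: 0.0459
gripper_force: 30.0
```

Emit:
send_rows([
  [-0.001, 0.003, 0.008, 0, 0, 0, 1],
  [0, 0, 0.008, 0, 0, 0, 1],
  [0, 0, 0.008, 0, 0, 0, 1],
  [0, 0, 0.008, 0, 0, 0, 1],
  [0, 0, 0.008, 0, 0, 0, 1],
  [0, 0, 0.008, 0, 0, 0, 1],
  [0, 0, 0, 0, 0, 0, 1],
])

```text
time_s: 11.0
tool_pos: [0.5797, 0.2721, 0.1054]
tool_rot: [-0.252, -3.131, 0.001]
ft_force: [-3.6, 4.5, -2.0]
grip_width: 0.046
gripper_force: 30.0
```

Emit:
send_rows([
  [0, 0, 0.006, 0, 0, 0, 1],
  [0, 0, 0.004, 0, 0, 0, 1],
  [0, 0, 0, 0, 0, 0, 1],
])

```text
time_s: 11.25
tool_pos: [0.5797, 0.2722, 0.104]
tool_rot: [-0.251, -3.131, 0.001]
ft_force: [-2.1, 3.6, -0.6]
grip_width: 0.0459
gripper_force: 30.0
```

Emit:
send_rows([
  [0, 0, 0.005, 0, 0, 0, 1],
  [0, 0, 0.005, 0, 0, 0, 1],
  [0, 0, 0, 0, 0, 0, 1],
])

```text
time_s: 11.5
tool_pos: [0.5797, 0.2722, 0.1025]
tool_rot: [-0.251, -3.131, 0.001]
ft_force: [-4.7, 3.8, -0.5]
grip_width: 0.0455
gripper_force: 30.0
```

Emit:
send_rows([
  [0, 0, 0.004, 0, 0, 0, 1],
  [0, 0, 0, 0, 0, 0, 1],
])

```text
time_s: 11.67
tool_pos: [0.5797, 0.2722, 0.102]
tool_rot: [-0.251, -3.131, 0.001]
ft_force: [-4.4, 2.4, 0.5]
grip_width: 0.0461
gripper_force: 30.0
```

Emit:
send_rows([
  [0, 0, 0.004, 0, 0, 0, 1],
  [0, 0, 0, 0, 0, 0, 1],
])

```text
time_s: 11.83
tool_pos: [0.5797, 0.2721, 0.102]
tool_rot: [-0.252, -3.131, 0.0]
ft_force: [-7.9, 2.0, 8.4]
grip_width: 0.0457
gripper_force: 30.0
```

Emit:
send_rows([
  [0, 0, 0.003, 0, 0, 0, 1],
  [0, 0, 0, 0, 0, 0, 1],
])

```text
time_s: 12.0
tool_pos: [0.5798, 0.2721, 0.102]
tool_rot: [-0.252, -3.131, 0.0]
ft_force: [-10.5, 0.6, 14.6]
grip_width: 0.0457
gripper_force: 30.0
```

Emit:
send_rows([
  [0.004, 0, -0.002, 0, 0, 0, 1],
  [0, 0, 0, 0, 0, 0, 1],
  [0, 0, 0, 0, 0, 0, 1],
  [0, 0, 0, 0, 0, 0.03, 1],
  [0, 0, 0, 0, 0, 0.03, 1],
  [0, 0, 0, 0, 0, 0.03, 1],
  [0, 0, 0, 0, 0, 0.03, 1],
  [0, 0, 0, 0, 0, 0, 1],
])

```text
time_s: 12.67
tool_pos: [0.58, 0.2719, 0.102]
tool_rot: [0.402, 3.115, -0.0]
ft_force: [-2.8, 0.6, 6.4]
grip_width: 0.046
gripper_force: 30.0
```

```bash
python3 -c "
from h import *
to(.5796,.2718,.102,52.8);print(robot.get_obs()['torque'])"
```

```text
t 12.67 pos [0.58   0.2719 0.102 ] yang 75.31 tilt 0.06 F [-2.8  0.6  6.4] | shift [ 0.002 -0.003  0.   ] turn 0.5
[ 0.17400364  0.53376245 -0.03559483]
```

Emit:
send_rows([
  [0, 0, 0, 0, 0, 0.03, 1],
  [0, 0, 0, 0, 0, 0.03, 1],
  [0, 0, 0, 0, 0, 0.03, 1],
  [0, 0, 0, 0, 0, 0.03, 1],
  [0, 0, 0, 0, 0, 0.03, 1],
  [0, 0, 0, 0, 0, 0.03, 1],
  [0, 0, 0, 0, 0, 0.03, 1],
  [0, 0, 0, 0, 0, 0.03, 1],
  [0, 0, 0, 0, 0, 0, 1],
])

```text
time_s: 13.42
tool_pos: [0.58, 0.272, 0.102]
tool_rot: [0.693, 3.063, -0.0]
ft_force: [-3.3, 0.8, 7.1]
grip_width: 0.0452
gripper_force: 30.0
```

```bash
python3 -c "
from h import *
to(.5796,.2718,.102,52.8);print(robot.get_obs()['torque'])"
```

```text
t 13.42 pos [0.58  0.272 0.102] yang 64.51 tilt 0.05 F [-3.3  0.8  7.1] | shift [ 0.001 -0.002 -0.   ] turn 0.26
[ 0.10759236  0.6905969  -0.00244356]
```

```bash
python3 - <<'E'
from h import *
g=grab_frame('side')
cv2.imwrite('pics/m3.png',cv2.resize(g[200:290,175:285],None,fx=6,fy=6,interpolation=cv2.INTER_CUBIC)[:,:,::-1])
B=(170,200,320,320)
r=max(blobs(g,B,(0,150,80),(8,255,255),4)+blobs(g,B,(246,150,80),(255,255,255),4),key=lambda t:t[0]);gr=onz("side",*r[1],.108)
print(r,gr.round(4))
for A in((.580,.272),(.5785,.271)): print(np.degrees(np.arctan2(A[1]-gr[1],A[0]-gr[0])).round(1),np.hypot(A[1]-gr[1],A[0]-gr[0]).round(4))
E
```

```text
(411, array([257.68, 270.42])) [0.4857 0.3163 0.108 ]
-25.2 0.1042
-26.0 0.1033
```

View pics/m3.png

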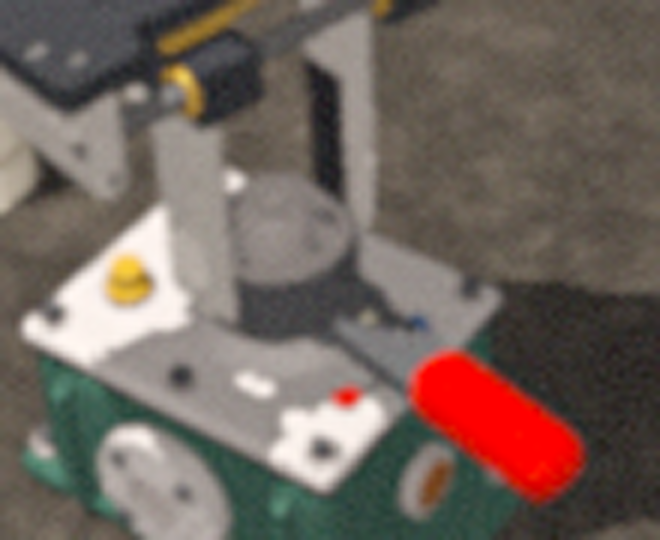

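The side view shows the hub seated. The bar lies between the blue mark at zoom (417,323) and the red at (345,397), following the tool at a yaw of about -25.5°. I'll carry on to the stop.

Emit:
send_rows([
  [0, 0, 0, 0, 0, 0.03, 1],
  [0, 0, 0, 0, 0, 0.03, 1],
  [0, 0, 0, 0, 0, 0.03, 1],
  [0, 0, 0, 0, 0, 0.03, 1],
  [0, 0, 0, 0, 0, 0.03, 1],
  [0, 0, 0, 0, 0, 0.02, 1],
  [0, 0, 0, 0, 0, 0.02, 1],
  [0, 0, 0, 0, 0, 0, 1],
])

```text
time_s: 14.13
tool_pos: [0.5799, 0.2719, 0.102]
tool_rot: [0.918, 3.003, -0.0]
ft_force: [-3.0, 0.7, 6.8]
grip_width: 0.0462
gripper_force: 30.0
```

```bash
python3 -c "
from h import *
to(.5796,.2718,.102,52.8);print(robot.get_obs()['torque'])"
```

```text
t 14.13 pos [0.5799 0.2719 0.102 ] yang 55.99 tilt 0.05 F [-3.   0.7  6.8] | shift [ 0.001 -0.002 -0.   ] turn 0.071
[0.12277695 0.74415981 0.03578967]
```

Emit:
send_rows([
  [0, 0, 0, 0, 0, 0.02, 1],
  [0, 0, 0, 0, 0, 0.02, 1],
  [0, 0, 0, 0, 0, 0.02, 1],
  [0, 0, 0, 0, 0, 0, 1],
])

```text
time_s: 14.47
tool_pos: [0.5799, 0.272, 0.102]
tool_rot: [0.989, 2.981, -0.0]
ft_force: [-2.4, 1.2, 7.5]
grip_width: 0.046
gripper_force: 30.0
```

```bash
python3 -c "
from h import *
to(.5796,.2718,.102,52.8);print(robot.get_obs()['torque'])"
```

```text
t 14.47 pos [0.5799 0.272  0.102 ] yang 53.29 tilt 0.05 F [-2.4  1.2  7.5] | shift [ 0.001 -0.002 -0.   ] turn 0.011
[0.16145097 0.78385474 0.0755847 ]
```

Emit:
send_rows([
  [0, 0, 0, 0, 0, 0.02, 1],
  [0, 0, 0, 0, 0, 0.02, 1],
  [0, 0, 0, 0, 0, 0, 1],
])

```text
time_s: 14.72
tool_pos: [0.5799, 0.272, 0.102]
tool_rot: [1.036, 2.965, -0.0]
ft_force: [-3.8, 0.5, 7.2]
grip_width: 0.0457
gripper_force: 30.0
```

```bash
python3 - <<'E'
from h import *
to(.5796,.2718,.102,52.8);print(robot.get_obs()['torque'])
g=grab_frame('side');B=(170,200,320,320)
r=max(blobs(g,B,(0,150,80),(8,255,255),4)+blobs(g,B,(246,150,80),(255,255,255),4),key=lambda t:t[0]);gr=onz("side",*r[1],.108)
print(np.degrees(np.arctan2(.271-gr[1],.5785-gr[0])).round(1),r)
E
```

```text
t 14.72 pos [0.5799 0.272  0.102 ] yang 51.5 tilt 0.04 F [-3.8  0.5  7.2] | shift [ 0.001 -0.002 -0.   ] turn -0.029
[0.18565025 0.79695932 0.08110913]
-38.9 (381, array([247.19, 276.56]))
```

Emit:
send_rows([
  [0, 0, 0, 0, 0, 0.02, 1],
  [0, 0, 0, 0, 0, 0.02, 1],
  [0, 0, 0, 0, 0, 0, 1],
])

```text
time_s: 15.02
tool_pos: [0.5798, 0.2722, 0.102]
tool_rot: [1.082, 2.949, 0.0]
ft_force: [-3.6, 1.4, 7.3]
grip_width: 0.0459
gripper_force: 30.0
```

```bash
python3 -c "
from h import *
to(.5796,.2718,.102,52.8);print(robot.get_obs()['torque'])"
```

```text
t 15.02 pos [0.5798 0.2722 0.102 ] yang 49.72 tilt 0.03 F [-3.6  1.4  7.3] | shift [-0.001 -0.003 -0.   ] turn -0.069
[0.40126608 0.9700534  0.25506364]
```

Emit:
send_rows([
  [0, 0, 0, 0, 0, 0, 1],
  [0, 0, -0.002, 0, 0, -0.02, 1],
  [0, 0, -0.002, 0, 0, 0, 1],
  [0, 0, 0, 0, 0, 0, 1],
  [0, 0, 0, 0, 0, 0, 0.3],
  [0, 0, 0, 0, 0, 0, -0.3],
  [0, 0, 0, 0, 0, 0, -0.5],
  [0, 0, 0, 0, 0, 0, -0.5],
  [0, 0, 0, 0, 0, 0, -0.5],
  [0, 0, 0, 0, 0, 0, -0.5],
])

```text
time_s: 15.85
tool_pos: [0.5795, 0.2722, 0.1021]
tool_rot: [1.058, 2.958, -0.0]
ft_force: [-0.3, -0.4, 0.2]
grip_width: 0.0703
gripper_force: 0.0
```

Emit:
send_rows([
  [0, 0, -0.05, 0, 0, 0, -0.5],
  [0, 0, -0.1, 0, 0, 0, -0.5],
  [0, 0, -0.2, 0, 0, 0, -0.5],
  [0, 0, -0.2, 0, 0, 0, -0.5],
  [0, 0, -0.2, 0, 0, 0, -0.5],
  [0, 0, -0.2, 0, 0, 0, -0.5],
  [0.2, -0.1, 0, 0, 0, 0, -0.5],
  [0.2, -0.1, 0, 0, 0, 0, -0.5],
  [0.2, -0.1, 0, 0, 0, 0, -0.5],
  [0.2, -0.1, 0, 0, 0, 0, -0.5],
  [0, 0, 0, 0, 0, 0, -0.5],
])

```text
time_s: 16.77
tool_pos: [0.4437, 0.3041, 0.2454]
tool_rot: [-1.05, -2.959, -0.001]
ft_force: [-0.3, 0.8, 0.6]
grip_width: 0.0706
gripper_force: 0.0
```

```bash
python3 - <<'E'
from h import *
to(.5796,.2718,.102,52.8);f=grab_frame('top');g=grab_frame('side')
z=lambda im,x,y,w,h,s: cv2.resize(im[y:y+h,x:x+w],None,fx=s,fy=s,interpolation=cv2.INTER_CUBIC)
cv2.imwrite('pics/m4.png',np.hstack([z(f,140,145,75,90,5),z(g,180,210,80,90,5)])[:,:,::-1])
for n,im,B in(("side",g,(170,200,320,320)),("top",f,(130,180,200,240))):
    r=max(blobs(im,B,(0,150,80),(8,255,255),4)+blobs(im,B,(246,150,80),(255,255,255),4)+[(0,(0,0))],key=lambda t:t[0]);gr=onz(n,*r[1],.108)
    print(n,r,np.degrees(np.arctan2(.271-gr[1],.5785-gr[0])).round(1))
E
```

```text
t 16.77 pos [0.4437 0.3041 0.2454] yang 50.94 tilt 0.12 F [-0.3  0.8  0.6] | shift [-0.854  0.376  0.955] turn -0.041
side (388, array([246.8 , 277.94])) -40.1
top (245, array([142.58, 220.44])) -39.1
```

View pics/m4.png

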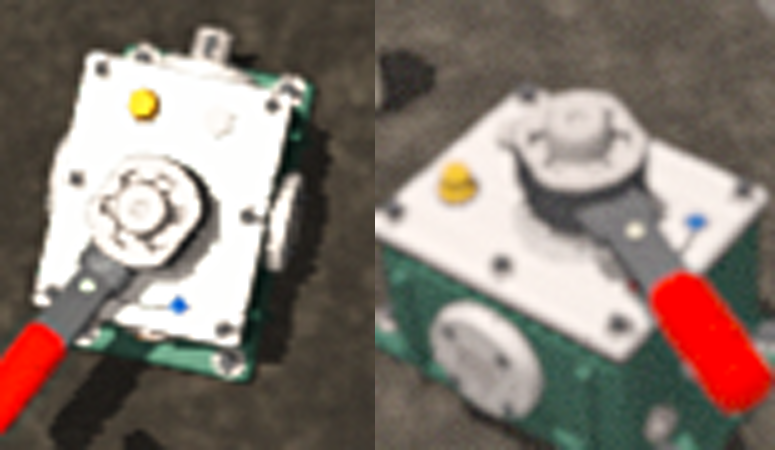

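The hub is seated and free of the gripper, and the bar covers the red mark. The white dot is at about (157.6,202) in the top view and (232,256) in the side view. A final distance check follows.

```bash
python3 - <<'E'
from h import *
a=onz("top",157.6,202,.1105);b=onz("side",180+(634-375)/5,210+230/5,.1105)
for p,r in((a,(.5427,.3004)),(b,(.5433,.2985))): print(p.round(4),np.hypot(*(p[:2]-r)).round(4))
# stop geometry: mid yaw of gearbox -12.2 => red at -37.2
print(onz("top",140+143/5-.1,145+208/5,.132))
E
```

```text
[0.5427 0.2997 0.1105] 0.0007
[0.5419 0.3018 0.1105] 0.0036
[0.57754431 0.27039483 0.132     ]
```

```bash
python3 -c "
from station import robot
print(robot.finish_job())"
```

```text
the job is handed in; nothing more can be done
None
```

I handed the job in at about 17 s: the selector arm is home on the right spline and swung to the stop at the red mark (white dot measured 0.7 mm from it in the top view, 3.6 mm in the side view). It is released, the robot is clear, and the verdict was not shown to me.

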